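Find the loose terminal bolt and hold its cover open

ROBOT

A 7-joint arm with a two-finger parallel gripper is mounted at the origin on the work surface. World frame = base frame: x ahead of the robot, y to its left, z up, the work surface at z = 0. Lengths are in mm, angles in rad, forces in N, time in s.
With the tool pointing down it reaches from about 425 to 925 mm from the base axis. Payload 6.8 kg.
Tool frame: the origin (TCP) lies on the centre line of the jaws, within the pads' length; the fingertips stand 17 mm ahead of it and the grasp point (between the pads) lies 2 mm behind it; z points along the fingers, y is the line along which they close (so a half turn about z gives the same grasp; the last joint's range is limited). The gripper opens to 88 mm and grips with 3 to 60 N. Pads are 20 mm wide; open, the fingers measure 115 mm over their backs; the gripper's body (75 mm by 178 mm) begins 61 mm behind the grasp point.
Start: joints at [-1.309, 0.477, 0.022, 1.555, -0.011, 1.109, -0.083], TCP at [243.962, 629.388, 239.664] pointing down, gripper open.
Joint ranges: [-2.96, 2.96], [-0.34, 2.1], [-1.41, 1.46], [0.24, 2.44], [-1.37, 4.51], [0.17, 1.92], [-2.96, 2.96]. Speed limits (rad/s): [2.39, 2.39, 3.14, 3.14, 3.14, 3.14, 3.14].

INTERFACE

Orientations are given as a 3x3 rotation matrix whose columns are the frame's x, y, z axes.
In Python, from cell import ctrl, optics gives the robot as it stands. The module is installed in compiled form; this text tells all that it offers.
- The arm moves only by the shell command python3 -m jog 'ROWS' [FORCE]. ROWS is text: rows parted by semicolons, each of 5 numbers parted by spaces: the shift along the tool's x, y, z in m, then the turn about the tool's z in degrees, then the finger opening in m, from 0 to 0.0878. A call has 1 to 12 rows; each row shifts and turns the commanded pose from where the row before left it, along the tool's axes as they then stand; what a row does not reach is not made up. A row lasts 1/12 s, in which the tool goes at most 41.7 mm and 7.16 degrees, less where a joint would pass 70% of its speed; a pose out of reach is approached as far as the arm can. A call is refused whole if a number of a shift passes 0.0417 or a number of a turn 7.16, either way. A call with a gripper value outside its range is refused whole. The fingers move at their own pace and stop on an object; FORCE is the grip in N (left out, the last holds). Time passes only in rows, so rows that do not move let the fingers close. It gives the time, the measured TCP pose, the force, the opening and the grip force at its end, in the units of the state.
- ctrl.observe(): the state, without advancing time (a new reading comes with each control period).
- optics.read_camera(name): name is "scene" or "side" or "wrist"; returns the picture (420x560x3 uint8, blue, green, red); there is no depth.
- optics.camera_params(name): a dict with "camera_matrix" (3x3 intrinsics, pixels), "k1" (the pictures are not rectified: a ray, as slopes to the right and down, at radius r is drawn at 1 + k1 r^2 times it, then the intrinsics apply), "R" (3x3) and "t" (3): a world point X has camera coordinates R X + t. Camera axes: x right, y down, z forward; pixel columns grow to the right and rows downward; lengths in mm; the calibration is good to about 2 mm. A picture is of the moment at which its call begins: read the wrist's pose just before it. camera_params takes no time and is no camera call; for the wrist camera it gives the pose at the moment of the call.
- ctrl.sign_off(): hands the job in; it is judged then, once.
The state is a dict: "t": time; "joints": joint angles; "qd": joint speeds; "joint_torque": joint torques, N m; "tcp_pos": TCP position; "tool_rot": TCP orientation; "contact_force": force on the tool from outside, world axes, zero at the start; "ft_torque": the same for the moment, N m; "finger_gap": finger opening in mm; "grasp_force": force on a finger pad.
Only numpy, scipy, OpenCV 4.12 (cv2) and the standard library are available. Lean on these libraries where they do the work, as an engineer would, in place of code of your own. Each camera call takes 0.05 s, during which the arm holds its last target. There are 200 camera calls.

TASK

One of the three bolts on this terminal block was left loose: tap down on the bolt heads to find the one that gives, pressing that one fully down. Then lift the hinged cover of that same pole by its grip to well past halfway (about 60 degrees) and finish while still holding it open, so that a colleague can get at the terminal. Leave the other two covers shut and do not knock the things lying around the block.

Things in the scene. Friction and masses are not known exactly. Their poses are not given: they have to be found in the camera images.
- block: three-pole terminal block of grey plastic, 100 x 212 x 37 mm, fixed to a 190 x 250 x 3 mm steel mounting plate that is fixed to the bench; origin at the centre of the plate's underside, on the bench; its x axis points from the grips towards the bolts, y along the row of poles, z up. Three poles a, b, c lie at y = +70, 0, -70 mm. Each pole has, from low to high x: a white barrel grip, a hinged white cover, a steel bolt. The deck of the block is 40 mm above the bench
- bolt_a_top (a point): centre of the top of the steel hexagon bolt head of pole a (head 23 mm across, 10 mm high); all three stand alike, 58 mm above the bench, at x = +40 mm of the block. A tight bolt gives less than 1 mm; the loose one slides straight down by 7 mm under a push of about 3 N and stays down. Which pole is the loose one changes from time to time
- bolt_a (a joint): how far bolt a has sunk, m: 0 at the start, 0.007 for the loose bolt pushed fully down
- hinge_a (a point): hinged cover of pole a: white plate 44 x 56 x 3 mm with a neck 12 mm wide leading to its barrel grip; this point is the middle of its hinge, on the hinge axis (along the block's y), 45 mm above the bench, at x = +12 mm of the block; with the cover shut this point's axes are parallel to the block's. About 50 g, with a light spring that shuts it when let go
- grip_a (a point): centre of cover a's white barrel grip (diameter 12 mm, 20 mm long, axis along the block's y), 87 mm from the hinge axis; with the cover shut it is 45 mm above the bench and overhangs the block's front by 35 mm, with only the 3 mm plate below. Pinched across its two end faces it can turn between the fingers as the cover swings up
- cover_a (a joint): opening angle of cover a, rad: 0 shut, grows as the grip swings up and over towards the bolt, stop at 1.4 (80 degrees)
- bolt_b_top (a point): centre of the top of the steel hexagon bolt head of pole b (head 23 mm across, 10 mm high); all three stand alike, 58 mm above the bench, at x = +40 mm of the block. A tight bolt gives less than 1 mm; the loose one slides straight down by 7 mm under a push of about 3 N and stays down. Which pole is the loose one changes from time to time
- bolt_b (a joint): how far bolt b has sunk, m: 0 at the start, 0.007 for the loose bolt pushed fully down
- hinge_b (a point): hinged cover of pole b: white plate 44 x 56 x 3 mm with a neck 12 mm wide leading to its barrel grip; this point is the middle of its hinge, on the hinge axis (along the block's y), 45 mm above the bench, at x = +12 mm of the block; with the cover shut this point's axes are parallel to the block's. About 50 g, with a light spring that shuts it when let go
- grip_b (a point): centre of cover b's white barrel grip (diameter 12 mm, 20 mm long, axis along the block's y), 87 mm from the hinge axis; with the cover shut it is 45 mm above the bench and overhangs the block's front by 35 mm, with only the 3 mm plate below. Pinched across its two end faces it can turn between the fingers as the cover swings up
- cover_b (a joint): opening angle of cover b, rad: 0 shut, grows as the grip swings up and over towards the bolt, stop at 1.4 (80 degrees)
- bolt_c_top (a point): centre of the top of the steel hexagon bolt head of pole c (head 23 mm across, 10 mm high); all three stand alike, 58 mm above the bench, at x = +40 mm of the block. A tight bolt gives less than 1 mm; the loose one slides straight down by 7 mm under a push of about 3 N and stays down. Which pole is the loose one changes from time to time
- bolt_c (a joint): how far bolt c has sunk, m: 0 at the start, 0.007 for the loose bolt pushed fully down
- hinge_c (a point): hinged cover of pole c: white plate 44 x 56 x 3 mm with a neck 12 mm wide leading to its barrel grip; this point is the middle of its hinge, on the hinge axis (along the block's y), 45 mm above the bench, at x = +12 mm of the block; with the cover shut this point's axes are parallel to the block's. About 50 g, with a light spring that shuts it when let go
- grip_c (a point): centre of cover c's white barrel grip (diameter 12 mm, 20 mm long, axis along the block's y), 87 mm from the hinge axis; with the cover shut it is 45 mm above the bench and overhangs the block's front by 35 mm, with only the 3 mm plate below. Pinched across its two end faces it can turn between the fingers as the cover swings up
- cover_c (a joint): opening angle of cover c, rad: 0 shut, grows as the grip swings up and over towards the bolt, stop at 1.4 (80 degrees)
- label_roll: bystander: paper label roll standing on the bench as a ring, outer diameter 68 mm, 38 mm high; origin at the centre of its underside
- gland: bystander: brass cable gland standing on end, diameter 38 mm, 42 mm high; origin at the centre of its underside
- wrench: bystander: steel wrench 160 mm long lying flat beyond the block; origin at its middle, underside, x along its length

How it is judged:
By the outcome, as a careful person would: the job done as asked, in the order asked, and still so for the second after the job is handed in, while the arm keeps its last pose, push and grip.
It also fails if it takes over 51 s, if anything falls off the work surface, if the arm or the gripper's body presses on something with over 40 N, if the wrist force passes 120 N, or if a joint passes its speed limit or range.

## Working session

There is one attempt and no reset: what is moved stays moved. The work goes in short steps, Python scripts to look and compute and a shell command to move; the robot and the scene stay as the last step left them, time stands still between calls to the robot, and variables do not carry over. Pictures are saved under pics/ and viewed, at most 10 in all, crops included, and the job is handed in when it is done.

```bash
mkdir -p pics; python3 - <<'E'
from cell import ctrl, optics
import cv2,numpy as np
s=ctrl.observe();print(s['t'],s['tcp_pos'],np.round(s['tool_rot'],3),s['contact_force'],s['finger_gap'])
a=optics.read_camera('scene');b=optics.read_camera('side')
cv2.imwrite('pics/scene.png',a);cv2.imwrite('pics/side.png',b)
for n in('scene','side','wrist'):
  p=optics.camera_params(n);print(n,{k:np.round(v,3).tolist() for k,v in p.items()})
E
```

```text
0.0 [243.78848767 628.83904164 238.70933163] [[-0.932  0.361 -0.001]
 [ 0.361  0.932 -0.002]
 [-0.    -0.002 -1.   ]] [ 0.77833619 -0.32889147 -0.39025969] 87.48228979565356
scene {'camera_matrix': [[457.158, 0.0, 284.021], [0.0, 457.158, 207.187], [0.0, 0.0, 1.0]], 'k1': 0.01, 'R': [[-0.506, 0.863, -0.007], [0.52, 0.299, -0.8], [-0.688, -0.408, -0.599]], 't': [283.955, -268.916, 1253.101]}
side {'camera_matrix': [[455.208, 0.0, 278.131], [0.0, 455.208, 205.174], [0.0, 0.0, 1.0]], 'k1': -0.075, 'R': [[-0.983, -0.183, 0.017], [-0.131, 0.63, -0.765], [0.13, -0.754, -0.644]], 't': [598.423, 128.968, 844.222]}
wrist {'camera_matrix': [[296.948, 0.0, 279.048], [0.0, 296.948, 206.674], [0.0, 0.0, 1.0]], 'k1': -0.022, 'R': [[0.361, 0.932, -0.001], [0.905, -0.35, 0.242], [0.225, -0.089, -0.97]], 't': [-673.68, -29.788, 389.965]}
```

View pics/scene.png

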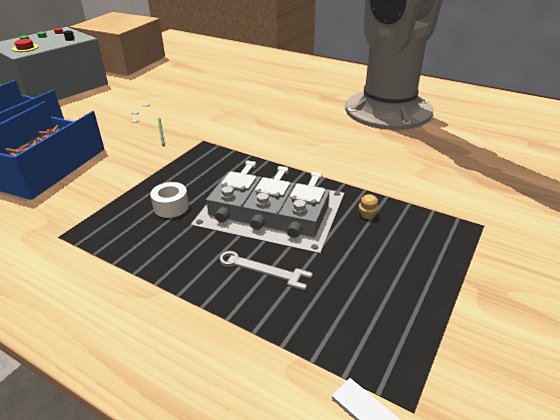

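View pics/side.png

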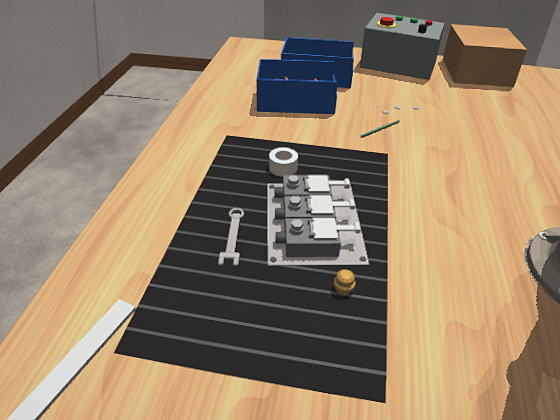

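The scene view shows the bolts at about (228,191), (264,198), (300,205) and the grips at (251,165), (283,171), (317,178). In the side view the bolts are at (294,180), (295,201), (297,225) and the grips at (346,183), (352,204), (356,227). I'll triangulate these.

```bash
cat > h.py <<'E'
import numpy as np,cv2
from cell import ctrl,optics
def ray(p,uv):
    K=np.array(p['camera_matrix']);d=(np.array(uv,float)-K[:2,2])/K[0,0];s=d.copy()
    for _ in range(20): s=d/(1+p['k1']*(s@s))
    R=np.array(p['R']);v=R.T@np.r_[s,1];return -R.T@np.array(p['t']),v/np.linalg.norm(v)
def tri(obs):
    A=np.zeros((3,3));b=np.zeros(3)
    for p,uv in obs:
        o,v=ray(p,uv);M=np.eye(3)-np.outer(v,v);A+=M;b+=M@o
    X=np.linalg.solve(A,b)
    return X,[np.linalg.norm((np.eye(3)-np.outer(v,v))@(X-o)) for o,v in (ray(p,uv) for p,uv in obs)]
def onz(p,uv,z):
    o,v=ray(p,uv);return o+v*(z-o[2])/v[2]
def proj(p,X):
    c=np.array(p['R'])@X+np.array(p['t']);s=c[:2]/c[2];s=s*(1+p['k1']*(s@s));K=np.array(p['camera_matrix']);return K[0,0]*s+K[:2,2]
E
python3 - <<'E'
from h import *
S,D=[optics.camera_params(n) for n in('scene','side')]
for n,u,v in [('b0',(228,189),(293.5,179)),('b1',(264,196),(295,200)),('b2',(300,203),(297,224)),('g0',(251,164.5),(346,183)),('g1',(283,171),(352,204)),('g2',(317,178),(356,227))]:
    X,e=tri([(S,u),(D,v)]);print(n,X.round(1),np.round(e,1))
print('roll',onz(S,(170,185),38),'gland',onz(S,(369,198),42))
for uv in[(229,258),(307,278)]:print('wr',onz(S,uv,5))
E
```

```text
b0 [ 595.6 -100.4   55.9] [0.3 0.3]
b1 [581.6 -30.3  56.7] [0.8 0.8]
b2 [567.   36.6  55.4] [0.2 0.2]
g0 [ 485.3 -123.8   44.3] [1.1 1.1]
g1 [468.6 -57.7  41.3] [2.3 2.3]
g2 [457.3  13.3  42.4] [3.7 3.7]
roll [ 620.75826879 -223.22218668   38.        ] gland [473.71601954 131.62964397  42.        ]
wr [704.59737137 -24.02440057   5.        ]
wr [679.87092165 112.43816805   5.        ]
```

```bash
python3 - <<'E'
from h import *
cv2.imwrite('pics/w0.png',optics.read_camera('wrist'))
E
```

```text
(no output)
```

View pics/w0.png

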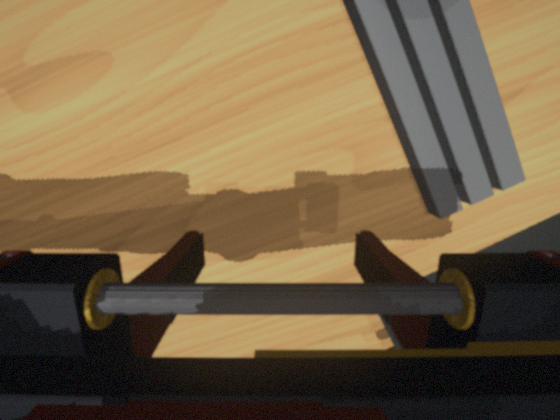

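The wrist view shows only the bench here. Next I'll turn to align with the block (yaw about 11.8°) and travel above bolt b.

```bash
python3 -m jog '0 0 0 -6.6 0;0 0 0 -6.6 0;0 0 0 -6.6 0;0 0 0 -6.6 0;0 0 0 -6.6 0;-0.009 -0.02 0 0 0;-0.009 -0.033 0 0 0;-0.009 -0.033 0 0 0;-0.009 -0.033 0 0 0;-0.009 -0.033 0 0 0;-0.009 -0.033 0 0 0;-0.009 -0.033 0 0 0' 10; python3 -m jog '-0.009 -0.033 0 0 0;-0.009 -0.033 0 0 0;-0.009 -0.033 0 0 0;-0.009 -0.033 0 0 0;-0.009 -0.033 0 0 0;-0.009 -0.033 0 0 0;-0.009 -0.033 0 0 0;-0.009 -0.033 0 0 0;-0.009 -0.033 0 0 0;-0.009 -0.033 0 0 0;-0.009 -0.033 0 0 0;-0.009 -0.033 0 0 0'; python3 -m jog '-0.007 -0.033 0 0 0;0 -0.033 0 0 0;0 0 0 0 0;0 0 0 0 0'; python3 - <<'E'
from h import *
import json
p=optics.camera_params('wrist');s=ctrl.observe();print(s['tcp_pos'],s['tool_rot'],s['contact_force'])
cv2.imwrite('pics/w1.png',optics.read_camera('wrist'))
json.dump({k:np.array(v).tolist() for k,v in p.items()},open('w1.json','w'))
E
```

```text
t: 1.15
tcp_pos: [350.7, 427.1, 239.4]
tool_rot: [[-0.979, -0.205, -0.0], [-0.205, 0.979, -0.0], [0.0, -0.0, -1.0]]
contact_force: [0.9, -0.1, 0.1]
finger_gap: 11.3
grasp_force: 0.0
t: 2.15
tcp_pos: [537.4, 61.8, 239.6]
tool_rot: [[-0.979, -0.205, -0.0], [-0.205, 0.979, 0.0], [0.0, 0.0, -1.0]]
contact_force: [0.1, -0.2, 0.4]
finger_gap: 0.3
grasp_force: 0.0
t: 2.48
tcp_pos: [557.3, -2.2, 239.4]
tool_rot: [[-0.98, -0.2, -0.001], [-0.2, 0.98, -0.001], [0.001, -0.001, -1.0]]
contact_force: [0.9, 0.0, -0.6]
finger_gap: 0.6
grasp_force: 0.0
[557.33412755  -2.20052382 239.37593595] [[-9.79769605e-01 -2.00128015e-01 -5.46643582e-04]
 [-2.00127645e-01  9.79769608e-01 -6.64382176e-04]
 [ 6.68546254e-04 -5.41542970e-04 -9.99999630e-01]] [ 0.91464868  0.01142367 -0.62094885]
```

View pics/w1.png

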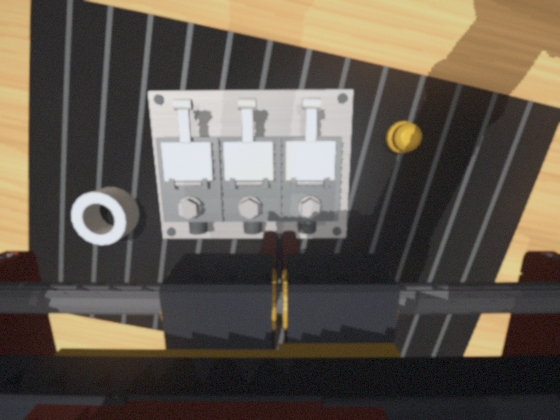

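The wrist view shows the bolts at about (189,208), (249,208), (309,208) and the grips at (182,104), (247,103), (312,103), aligned with the image. I'll triangulate across all three cameras.

```bash
python3 - <<'E'
from h import *
import json
S,D=[optics.camera_params(n) for n in('scene','side')];W=json.load(open('w1.json'))
T=ctrl.observe();R=np.array(T['tool_rot']);t=np.array(T['tcp_pos'])
# refine blob centroids in wrist view: bright masks around bolts and grips
g=cv2.cvtColor(cv2.imread('pics/w1.png'),cv2.COLOR_BGR2GRAY)
def cen(u,v,r,th):
    m=np.zeros_like(g);m[v-r:v+r+1,u-r:u+r+1]=(g[v-r:v+r+1,u-r:u+r+1]>th)*255
    n,l,st,c=cv2.connectedComponentsWithStats(m);k=1+np.argmax(st[1:,4]);return c[k],st[k]
for n,u,v,w in [('c',(228,189),(293.5,179),(189,207)),('b',(264,196),(295,200),(249,207)),('a',(300,203),(297,224),(309,207))]:
    c,st=cen(*w,13,150);print(n,c.round(1),st)
    X,e=tri([(S,u),(D,v),(W,c)]);print(' bolt tri',X.round(1),np.round(e,1),'onz58',onz(W,c,58).round(1),'tool delta',(R.T@(onz(W,c,58)-t)).round(1))
for n,u,v,w in [('c',(251,164.5),(346,183),(182,103)),('b',(283,171),(352,204),(247,103)),('a',(317,178),(356,227),(312,103))]:
    X,e=tri([(S,u),(D,v),(W,w)]);print('grip',n,X.round(1),np.round(e,1),onz(W,w,51).round(1))
E
```

```text
c [185.9 206.3] [176 194  27  27 535]
 bolt tri [ 594.8 -102.9   54.6] [1.6 1.  1.5] onz58 [ 593.6 -103.5   58. ] tool delta [ -14.8 -108.8  181.3]
b [246.9 205.4] [236 194  27  26 531]
 bolt tri [580.2 -33.8  54.2] [2.5 1.7 2.1] onz58 [578.7 -35.6  58. ] tool delta [-14.  -39.2 181.3]
a [307.1 204.3] [296 194  27  24 493]
 bolt tri [565.5  33.6  52.8] [2.1 1.7 2. ] onz58 [563.7  31.   58. ] tool delta [-12.9  29.  181.4]
grip c [ 483.9 -125.8   43. ] [1.7 1.5 1.3] [ 483.1 -124.1   51. ]
grip b [468.7 -57.2  41.5] [2.2 2.4 0.3] [469.4 -55.7  51. ]
grip a [456.   12.9  41.9] [3.9 3.8 1.6] [455.4  12.4  51. ]
```

```bash
python3 -m jog '-0.005 0.011 0.02 0 0;-0.005 0.011 0.03 0 0;-0.005 0.012 0.03 0 0;0 0 0.03 0 0;0 0 0.03 0 0;0 0 0.014 0 0;0 0 0.004 0 0;0 0 0 0 0;0 0 0 0 0;0 0 0 0 0'; python3 -m jog '0 0 0.002 0 0;0 0 0.002 0 0;0 0 0.002 0 0;0 0 0 0 0;0 0 0 0 0'
```

```text
t: 3.37
tcp_pos: [566.1, 37.2, 83.1]
tool_rot: [[-0.979, -0.205, 0.002], [-0.205, 0.979, 0.001], [-0.003, 0.0, -1.0]]
contact_force: [0.2, -0.4, 0.2]
finger_gap: 0.6
grasp_force: 0.0
t: 3.78
tcp_pos: [565.0, 36.5, 75.6]
tool_rot: [[-0.979, -0.205, -0.0], [-0.205, 0.979, 0.0], [0.0, 0.0, -1.0]]
contact_force: [-0.7, 0.5, -0.4]
finger_gap: 0.7
grasp_force: 0.0
```

```bash
python3 -m jog '0 0 0.001 0 0;0 0 0.001 0 0;0 0 0 0 0'; python3 -m jog '0 0 0.001 0 0;0 0 0.001 0 0;0 0 0 0 0'
```

```text
t: 4.03
tcp_pos: [565.2, 36.5, 73.6]
tool_rot: [[-0.979, -0.205, 0.0], [-0.205, 0.979, 0.0], [-0.0, 0.0, -1.0]]
contact_force: [-0.8, 0.3, 1.6]
finger_gap: 0.2
grasp_force: 0.5
t: 4.28
tcp_pos: [565.2, 36.5, 71.5]
tool_rot: [[-0.979, -0.205, 0.0], [-0.205, 0.979, -0.0], [-0.0, -0.0, -1.0]]
contact_force: [-0.0, -0.1, 0.8]
finger_gap: 0.3
grasp_force: 0.3
```

```bash
python3 -m jog '0 0 0.001 0 0;0 0 0.001 0 0;0 0 0 0 0'; python3 -m jog '0 0 0.001 0 0;0 0 0 0 0'
```

```text
t: 4.53
tcp_pos: [565.1, 36.5, 69.4]
tool_rot: [[-0.979, -0.205, -0.0], [-0.205, 0.979, -0.0], [0.0, -0.0, -1.0]]
contact_force: [-0.4, -0.0, 0.7]
finger_gap: 0.7
grasp_force: 0.2
t: 4.7
tcp_pos: [565.1, 36.5, 68.5]
tool_rot: [[-0.979, -0.205, 0.0], [-0.205, 0.979, -0.0], [-0.0, -0.0, -1.0]]
contact_force: [-0.4, -0.6, 0.3]
finger_gap: -0.1
grasp_force: 0.2
```

```bash
python3 - <<'E'
from h import *
cv2.imwrite('pics/c2.png',np.vstack([cv2.resize(optics.read_camera('wrist')[150:320,180:380],(600,300)),cv2.resize(optics.read_camera('side')[140:260,220:400],(600,300))]))
E
```

```text
(no output)
```

View pics/c2.png

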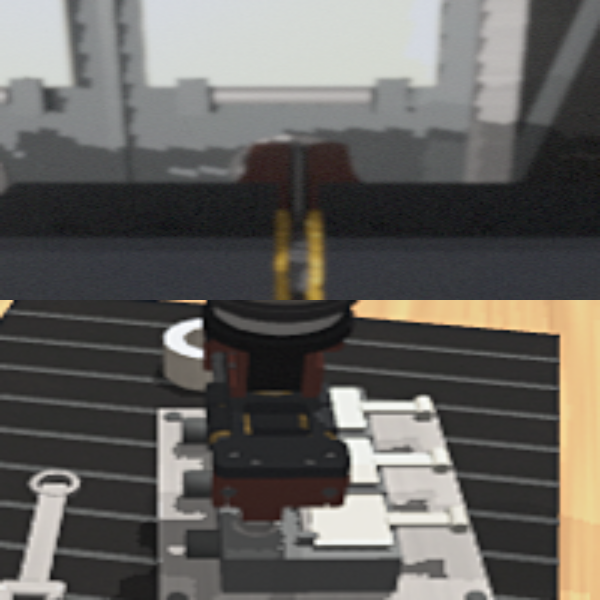

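The fingertips are on bolt a, with the head's left rim showing beside them, and it seems to be giving. I'll keep pressing until it stops.

```bash
python3 -m jog '0 0 0.001 0 0;0 0 0.001 0 0'; python3 -m jog '0 0 0.001 0 0;0 0 0.001 0 0'
```

```text
t: 4.97
tcp_pos: [565.4, 36.6, 68.1]
tool_rot: [[-0.979, -0.204, 0.0], [-0.204, 0.979, 0.0], [-0.0, 0.0, -1.0]]
contact_force: [-7.7, -1.6, 27.5]
finger_gap: 0.6
grasp_force: 13.6
t: 5.13
tcp_pos: [565.5, 36.6, 67.9]
tool_rot: [[-0.979, -0.204, 0.0], [-0.204, 0.979, 0.001], [-0.0, 0.001, -1.0]]
contact_force: [-13.3, -0.3, 44.9]
finger_gap: 0.2
grasp_force: 22.6
```

Bolt a slid down about 7 mm and stopped hard with the tip at z≈51, so pole a is the loose one. I'll retreat up and move over grip a with the jaws part open.

```bash
python3 -m jog '0 0 -0.01 0 0;0 0 -0.025 0 0.02;0 0 -0.03 0 0.04;0.01 0 -0.015 0 0.04;0.025 0 0 0 0.04;0.025 0 0 0 0.04;0.025 0 0 0 0.04;0.02 0 0 0 0.04;0.008 0 0 0 0.04;0 0 0 0 0.04;0 0 0 0 0.04;0 0 0 0 0.04'; python3 - <<'E'
from h import *
import json
p=optics.camera_params('wrist');s=ctrl.observe();print(s['tcp_pos'],s['contact_force'],s['finger_gap'])
cv2.imwrite('pics/w3.png',optics.read_camera('wrist'))
json.dump({k:np.array(v).tolist() for k,v in p.items()},open('w3.json','w'))
print(proj(p,np.array([454,12.5,45])))
E
```

```text
t: 6.13
tcp_pos: [456.1, 13.9, 144.9]
tool_rot: [[-0.979, -0.205, 0.002], [-0.205, 0.979, 0.0], [-0.002, -0.0, -1.0]]
contact_force: [0.2, 0.4, 0.4]
finger_gap: 39.7
grasp_force: 0.0
[456.12530441  13.90733516 144.93841329] [0.17555199 0.41383389 0.355681  ] 39.70778938269674
[278.47616366 208.98170996]
```

View pics/w3.png

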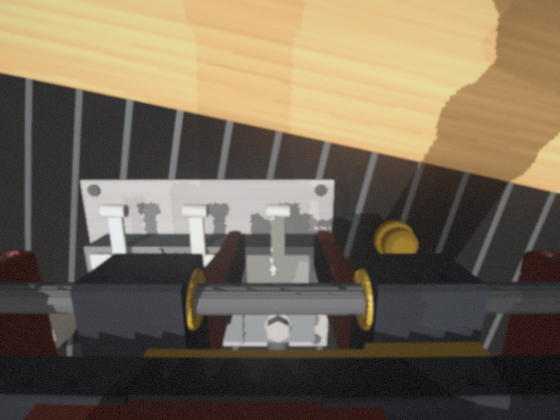

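Grip a is at about (278,211), centred between the open fingers. I'll check it with two wrist views.

```bash
python3 - <<'E'
from h import *
import json
A,B=json.load(open('w1.json')),json.load(open('w3.json'));s=ctrl.observe()
X,e=tri([(A,(312,103)),(B,(278,211))]);print(X,e);Y=onz(B,(278,211),45);print(Y,np.array(s['tool_rot']).T@(Y-s['tcp_pos']))
E
```

```text
[455.07147272  12.48782511  47.97641788] [np.float64(0.1744835958680362), np.float64(0.17448359586804196)]
[455.83034913  12.46652198  45.        ] [ 0.57622587 -1.34094024 99.81348253]
```

```bash
python3 -m jog '0.001 -0.001 0.02 0 0.04;0 0 0.03 0 0.04;0 0 0.03 0 0.04;0 0 0.016 0 0.04;0 0 0.005 0 0.04;0 0 0 0 0.04;0 0 0 0 0.015;0 0 0 0 0.015;0 0 0 0 0.015;0 0 0 0 0.015;0 0 0 0 0.015;0 0 0 0 0.015' 12; python3 -m jog '0 0 0 0 0.015;0 0 0 0 0.015;0 0 0 0 0.015'
```

```text
t: 7.18
tcp_pos: [454.7, 12.2, 44.3]
tool_rot: [[-0.979, -0.205, 0.002], [-0.205, 0.979, 0.0], [-0.002, -0.0, -1.0]]
contact_force: [1.2, -1.3, 0.9]
finger_gap: 19.7
grasp_force: 12.0
t: 7.43
tcp_pos: [454.7, 12.2, 44.0]
tool_rot: [[-0.979, -0.205, 0.002], [-0.205, 0.979, 0.0], [-0.002, -0.0, -1.0]]
contact_force: [3.2, -1.9, 3.1]
finger_gap: 19.7
grasp_force: 12.0
```

```bash
python3 -m jog '0 0 -0.0045 0 0.015;-0.0005 0 -0.0045 0 0.015;-0.0006 0 -0.0045 0 0.015;-0.0008 0 -0.0045 0 0.015;-0.0011 0 -0.0044 0 0.015;-0.0013 0 -0.0044 0 0.015;-0.0015 0 -0.0043 0 0.015;-0.0017 0 -0.0042 0 0.015;-0.002 0 -0.0041 0 0.015;-0.0022 0 -0.004 0 0.015;0 0 0 0 0.015' 20
```

```text
t: 8.35
tcp_pos: [464.4, 14.3, 87.4]
tool_rot: [[-0.979, -0.205, -0.002], [-0.205, 0.979, -0.0], [0.002, 0.0, -1.0]]
contact_force: [-0.9, -4.5, -0.8]
finger_gap: 19.8
grasp_force: 20.0
```

```bash
python3 -m jog '-0.0024 0 -0.0039 0 0.015;-0.0025 0 -0.0037 0 0.015;-0.0028 0 -0.0036 0 0.015;-0.0029 0 -0.0035 0 0.015;-0.0032 0 -0.0033 0 0.015;-0.0033 0 -0.0032 0 0.015;-0.0035 0 -0.0029 0 0.015;-0.0036 0 -0.0028 0 0.015;-0.0038 0 -0.0025 0 0.015;-0.0038 0 -0.0024 0 0.015;-0.004 0 -0.0021 0 0.015;-0.0041 0 -0.0021 0 0.015'; python3 -m jog '0 0 0 0 0.015;0 0 0 0 0.015;0 0 0 0 0.015'; python3 - <<'E'
from h import *
p=optics.camera_params('wrist')
a=optics.read_camera('wrist');b=cv2.resize(optics.read_camera('side')[120:260,220:400],(540,420))
cv2.imwrite('pics/e.png',cv2.resize(np.hstack([a,b]),(800,305)))
E
```

```text
t: 9.35
tcp_pos: [504.2, 22.7, 123.4]
tool_rot: [[-0.979, -0.205, -0.001], [-0.205, 0.979, -0.0], [0.001, -0.0, -1.0]]
contact_force: [-1.7, -4.2, 0.0]
finger_gap: 19.8
grasp_force: 20.0
t: 9.6
tcp_pos: [504.4, 22.8, 123.4]
tool_rot: [[-0.979, -0.205, 0.0], [-0.205, 0.979, 0.0], [-0.0, -0.0, -1.0]]
contact_force: [-2.9, -3.8, 2.3]
finger_gap: 19.8
grasp_force: 20.0
```

View pics/e.png

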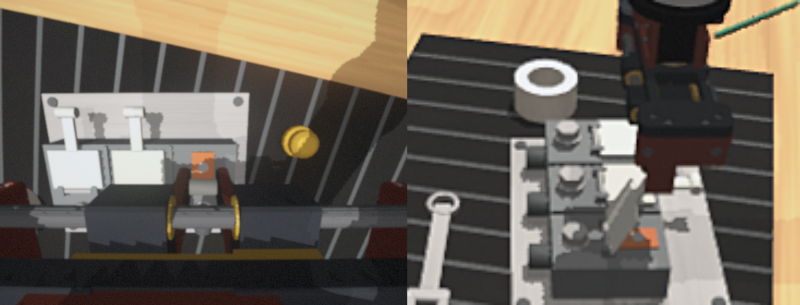

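Cover a stands open at about 65° in the jaws, with the orange terminal exposed at about (203,165). Covers b and c are shut, bolt a sits visibly lower than the others, and the roll, gland and wrench haven't moved.

```bash
python3 -c "
from cell import ctrl
print(ctrl.sign_off())"
```

```text
the job is handed in; nothing more can be done
None
```

The job is handed in: bolt a was the loose one and is pressed fully down (bolts b and c were not tapped, since a gave on the first try), and cover a is held open at about 65° with covers b and c shut and nothing around the block knocked; in that press the wrist force peaked at about 47 N through the fingertips.

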